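Fetch the red gouge from the windowed tool case

ROBOT

A 6-joint arm with a two-finger parallel gripper is mounted at the origin on the work surface. World frame = base frame: x ahead of the robot, y to its left, z up, the work surface at z = 0. Lengths are in mm, angles in rad, forces in N, time in s.
With the tool pointing down it reaches from about 400 to 925 mm from the base axis. Payload 12.5 kg.
Tool frame: the origin (TCP) lies on the mounting face of the last link; the fingertips stand 190 mm ahead of it and the grasp point (between the pads) lies 171 mm ahead of it; z points along the fingers, y is the line along which they close (so a half turn about z gives the same grasp; the last joint's range is limited). The gripper opens to 95 mm and grips with 3 to 60 N. Pads are 20 mm wide; open, the fingers measure 119 mm over their backs; the gripper's body (75 mm by 180 mm) begins 59 mm behind the grasp point.
Start: joints at [1.119, 0.491, 1.559, -0, 1.092, -0.106], TCP at [211.82, 588.011, 404.761] pointing down, gripper open.
Joint ranges: [-3.1, 3.1], [-0.84, 2.19], [0.05, 2.79], [-1.13, 4.28], [0.06, 2.93], [-2.69, 2.69]. Speed limits (rad/s): [2.22, 2.22, 2.79, 3.14, 3.14, 3.14].

INTERFACE

Orientations are given as a 3x3 rotation matrix whose columns are the frame's x, y, z axes.
In Python, from bench import manip gives the robot as it stands. The module is installed in compiled form; this text tells all that it offers.
- The arm moves only by the tool drive_tool, never from a script. Its argument "series" is a list of rows, each a list of 2 entries, a list of its own where there are three numbers: the shift along the world's x, y, z in units of 20 cm (1.0 is 20 cm), then the turn about the world's z in units of pi rad (1.0 is pi rad). A call has 1 to 20 rows; each row is the pose to reach, as a shift and turn from the pose commanded when the call began, turning the shorter way round; what a row does not reach only later rows make up. A row lasts 1/12 s, in which the tool goes at most 41.7 mm and 7.16 degrees, less where a joint would pass 70% of its speed; a pose out of reach is approached as far as the arm can. A call with a number of a shift or a turn outside -1 to 1 is refused whole. A call with a gripper value outside its range is refused whole. "grip" is the opening, from -1 (shut) to 1 (fully open), set as the call begins (left out, the last holds). The fingers move at their own pace and stop on an object; "newtons" is the grip in N (left out, the last holds). Time passes only in rows, so rows that repeat a pose let the fingers close. It gives the time, the measured TCP pose, the force, the opening and the grip force at its end, in the units of the state.
- manip.get_obs(): the state, without advancing time (a new reading comes with each control period).
- manip.read_camera(name): name is "scene" or "top" or "wrist"; returns a dict with "frame" (420x560x3 uint8, red, green, blue), "z_map" (420x560 float32, mm along the optical axis (not along the pixel's ray), 0 where there is no reading), "camera_matrix" (3x3 intrinsics, pixels), "T" (4x4, takes a point from camera to world coordinates). Camera axes: x right, y down, z forward; pixel columns grow to the right and rows downward; lengths in mm; the calibration is good to about 2 mm. A picture is of the moment at which its call begins.
- manip.finish_job(): hands the job in; it is judged then, once.
The state is a dict: "time_s": time; "joints": joint angles; "joint_vel": joint speeds; "joint_torque": joint torques, N m; "position": TCP position; "tool_rot": TCP orientation; "force": force on the tool from outside, world axes, zero at the start; "torque": the same for the moment, N m; "finger_gap": finger opening in mm; "gripper_force": force on a finger pad.
Only numpy, scipy, OpenCV 4.12 (cv2) and the standard library are available. Lean on these libraries where they do the work, as an engineer would, in place of code of your own. Each camera call takes 0.05 s, during which the arm holds its last target. There are 200 camera calls.

TASK

Slide the clear window on top of the tool case fully open, pull the red-handled gouge straight up out of the rack inside and lower it, blade first, into the yellow pot so that it stands in it (lower it in, do not drop it). Then slide the window fully shut again. Leave the chisel in its rack and do not shift or knock over the pot or the other things on the bench.

Things in the scene. Friction and masses are not known exactly. Their poses are not given: they have to be found in the camera images.
- case_center (a point): Wooden tool case fixed to the bench, 190 mm (its x) by 360 mm (its y), 176 mm high to the tops of its two aluminium tracks (along y). Point: middle of the plan, 70 mm above the bench; axes are the case's, z up. The -y half has a fixed clear pane, the +y half the sliding window, with the tool rack beneath; fully open it leaves a clear opening of about 160 x 160 mm.
- window (a joint): Travel in m of the clear sliding window (168 x 180 x 6 mm, upper face 172 mm above the bench): 0 fully shut, 0.165 fully open, a stop at both ends. It opens towards the case's -y over the fixed pane, with about 3 N of friction, and stays where left; at the start it may be up to 30 mm ajar.
- window_handle (a point): Middle of the window's yellow handle, a bar across the case standing on the middle of the window: 80 mm along the case's x, 14 mm thick along the case's y (the sliding direction), 36 mm tall, top 208 mm above the bench. This point is 190 mm above the bench; it moves with the window, and its axes are the case's.
- gouge_handle (a point): The gouge: 143 mm long, red round handle (26 mm diameter, 88 mm long, of which the lowest 12 mm is a 29 mm brass ferrule) above a steel blade 10 mm in diameter, 55 mm long; about 120 g. It hangs upright in one of the two rack holes, ferrule on the block. Point: on its axis, mid-handle, 44 mm below the top end, 99 mm above the blade tip; z up along the tool.
- gouge_tip (a point): End of the gouge's blade, on its axis; in the rack it is 15 mm above the bench.
- chisel_handle (a point): Middle of the handle of the chisel, the same size and shape as the gouge but with a pale wooden handle; it hangs in the other rack hole and stays there.
- pot: Yellow round steel pot standing loose on the bench, empty, open at the top, slightly narrower at the foot: 84 mm outside diameter at the rim, 90 mm high, wall 3 mm, floor about 5 mm, 0.6 kg. Origin: centre of its underside.
- glue: Bystander: green glue bottle, 56 mm diameter, 150 mm high, standing. Origin: centre of its underside.
- tape: Bystander: blue roll of tape lying flat, 100 mm diameter, 30 mm high. Origin: centre of its underside.
- blank: Bystander: wooden spoon blank lying flat, about 180 mm long, 18 mm thick. Origin: near the middle of its underside.
- slot0 (a point): Mouth of one of the rack's two upright 20 mm holes, 60 mm deep, in the top of a dark wooden block inside the case, 70 mm above the bench, 55 mm along the case's +y from its middle. One tool hangs in each hole, either way round.
- slot1 (a point): Mouth of the other, like hole, 72 mm further along the case's +y.
Things that resemble listed ones, but are neither listed nor needed, are in the scene too. Several things have the shape of the pot; the one meant has the colours described above.

How it is judged:
By the outcome, as a careful person would: the job done as asked, in the order asked, and still so for the second after the job is handed in, with the robot touching nothing.
It also fails if it takes over 69 s, if anything falls off the work surface, if the arm or the gripper's body presses on something with over 40 N, if the wrist force passes 120 N, or if a joint passes its speed limit or range.

## Working session

There is one attempt and no reset: what is moved stays moved. The work goes in short steps, Python scripts to look and compute and a tool call to move; the robot and the scene stay as the last step left them, time stands still between calls to the robot, and variables do not carry over. Pictures are saved under pics/ and viewed, at most 10 in all, crops included, and the job is handed in when it is done.

Besides the shell and the picture viewer there is one more tool, called after "Emit:" as name([rows], argument=value, ...), one row to a line, values as JSON. drive_tool: Moves the arm, as the interface text tells. Shifts and turns lie within -1 to 1; 1 stands for 20 cm of shift or pi rad of turn. Its arguments: {"type":"object","properties":{"series":{"type":"array","items":{"type":"array"}},"grip":{"type":"number"},"newtons":{"type":"number"}},"required":["series"]}

```bash
mkdir -p pics
cat > h.py <<'E'
import numpy as np, cv2
from bench import manip
def cam(n,save=None):
    c=manip.read_camera(n)
    np.savez(f'{n}.npz',**c)
    if save: cv2.imwrite(f'pics/{save}.png',c['frame'][:,:,::-1])
    return c
def load(n): return dict(np.load(f'{n}.npz'))
def cloud(c):
    z=c['z_map'];K=c['camera_matrix'];v,u=np.indices(z.shape)
    p=np.stack([(u-K[0,2])/K[0,0]*z,(v-K[1,2])/K[1,1]*z,z,np.ones_like(z)],-1)
    return (p@c['T'].T)[...,:3]
def at(c,u,v,Z):
    "intersect pixel ray with plane z=Z"
    d=c['T'][:3,:3]@np.linalg.inv(c['camera_matrix'])@[u,v,1.];o=c['T'][:3,3]
    return o+d*(Z-o[2])/d[2]
E
python3 - <<'E'
from h import *
a=cam('scene','s0');b=cam('top','t0')
o=manip.get_obs();print(o['time_s'],o['position'],o['tool_rot'],o['finger_gap'])
print(a['T'],b['T'],b['camera_matrix'])
E
```

```text
0.1 [211.79596649 587.99426257 404.19309179] [[-9.40816278e-01  3.38916706e-01 -4.45045484e-04]
 [ 3.38916983e-01  9.40815812e-01 -9.41091206e-04]
 [ 9.97542975e-05 -1.03622740e-03 -9.99999458e-01]] 94.99100091170897
[[-3.99752612e-01  6.92410845e-01 -6.00637220e-01  1.37712148e+03]
 [ 9.16420027e-01  2.88112082e-01 -2.77787262e-01  3.42935593e+02]
 [-1.92920728e-02 -6.61482161e-01 -7.49712723e-01  1.18842500e+03]
 [ 0.00000000e+00  0.00000000e+00  0.00000000e+00  1.00000000e+00]] [[-2.64747973e-02 -9.78343831e-01  2.05286224e-01  2.17643579e+02]
 [-9.99629360e-01  2.72129650e-02  7.72831756e-04 -1.95769074e+01]
 [-6.34254202e-03 -2.05189676e-01 -9.78701675e-01  1.55843997e+03]
 [ 0.00000000e+00  0.00000000e+00  0.00000000e+00  1.00000000e+00]] [[466.16888007   0.         273.16850438]
 [  0.         466.16888007 202.70330063]
 [  0.           0.           1.        ]]
```

View pics/s0.png

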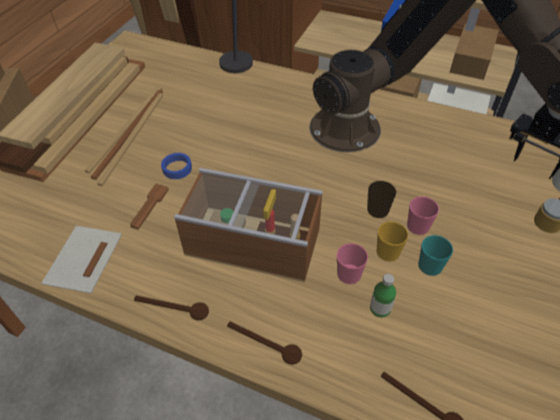

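View pics/t0.png

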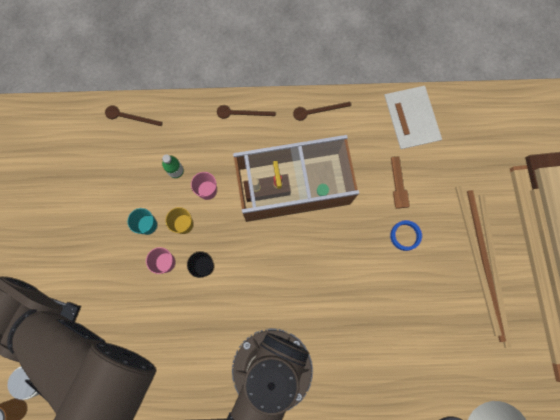

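Scene view: the case is at (250,222), the red gouge at (269,220) under the yellow handle, the pale chisel at (296,218), and the yellow pot at (391,242). Top view: the case centre is near (295,178), the yellow handle at (277,175) and the yellow pot at (180,221), with other pots close around it.

Run:
```python
from h import *
for n in ('top','scene'):
    c=load(n);P=cloud(c);f=c['frame'];hsv=cv2.cvtColor(f,cv2.COLOR_RGB2HSV)
    ok=c['z_map']>0
    near=(abs(P[...,0]-430)<300)&(P[...,1]>-350)&(P[...,1]<450)&ok
    print(n)
    m=near&(P[...,2]>166)&(P[...,2]<186)&(hsv[...,1]<70)&(P[...,1]<150)
    q=P[m]; print('track',m.sum(),np.median(q[:,2]),cv2.minAreaRect(q[:,:2].astype(np.float32)),q.min(0),q.max(0))
    m=near&(P[...,2]>176)&(hsv[...,0]>18)&(hsv[...,0]<32)&(hsv[...,1]>150)&(P[...,1]<200)
    q=P[m];
    if len(q):
        print('handle',len(q),q.max(0)); t=q[q[:,2]>q[:,2].max()-6]; print(t.mean(0),cv2.minAreaRect(t[:,:2].astype(np.float32)))
    m=near&(hsv[...,0]>17)&(hsv[...,0]<32)&(hsv[...,1]>150)&(P[...,1]>120)&(P[...,2]>75)&(P[...,2]<110)
    q=P[m]; print('pot',len(q),q[:,2].max(),cv2.minEnclosingCircle(q[:,:2].astype(np.float32)))
    m=near&((hsv[...,0]<6)|(hsv[...,0]>174))&(hsv[...,1]>150)&(P[...,1]<150)&(P[...,1]>-150)
    q=P[m]; print('red',len(q),np.median(q,0) if len(q) else 0, np.argwhere(m).mean(0))
    # all objects with height>60 near pot
    m=near&(P[...,2]>60)&(P[...,2]<100)&(P[...,1]>90)
    _,lab,st,ce=cv2.connectedComponentsWithStats(m.astype(np.uint8))
    for i in range(1,len(st)):
        if st[i,4]>60: q=P[lab==i]; t=q[q[:,2]>78]; print(ce[i],st[i,4],t.max(0) if len(t) else 0,cv2.minEnclosingCircle(t[:,:2].astype(np.float32)) if len(t) else 0)
```

```text
top
track 3806 172.3965367730325 ((601.185791015625, -89.05624389648438), (193.0685577392578, 359.88031005859375), 7.987412452697754) [ 481.7356596  -277.78214107  166.00224112] [718.55020984 102.02565098 185.9750105 ]
handle 106 [630.04610428 -23.92674465 213.34904569]
[589.2707703  -31.91957557 209.46086077] ((591.8099365234375, -31.946176528930664), (76.21939086914062, 10.676304817199707), 6.748785495758057)
pot 97 95.70851033395616 ((477.6614685058594, 287.2122802734375), 41.69266891479492)
red 0 0 [nan nan]
[173.54954955 167.74774775] 111 [689.68324672 344.08011597  99.86170576] ((665.9202880859375, 315.2041015625), 29.235261917114258)
[202.86315789 182.35263158] 190 [635.6222332  247.64362801  96.51055893] ((594.9856567382812, 206.9571990966797), 42.245269775390625)
[176.64736842 217.95789474] 190 [521.60122592 326.90108438  95.70851033] ((480.35565185546875, 285.81353759765625), 42.44405746459961)
[139.04147465 219.59907834] 217 [521.74589555 449.31473845  96.97868729] ((480.90216064453125, 407.26141357421875), 42.698429107666016)
[157.17757009 259.3411215 ] 214 [393.51240643 
[... 1106 characters left out ...]
.54791356 327.08873538  94.33058157] ((476.6563720703125, 287.68817138671875), 45.71754837036133)
[436.23578947 248.58947368] 475 [520.28248208 448.42883013  94.08725743] ((476.9945068359375, 408.5951232910156), 43.838314056396484)
[305.85714286 259.55952381] 84 [669.17096753 101.10771811  99.66837945] ((634.2481689453125, 94.21844482421875), 34.978736877441406)
[351.60402685 256.82102908] 447 [635.70688613 246.7955431   94.99044909] ((592.33544921875, 207.0145263671875), 43.927284240722656)
[382.64705882 297.70196078] 255 [693.52789187 341.99386205  99.94789033] ((667.8602294921875, 314.54345703125), 27.653120040893555)<stdin>:16: RuntimeWarning: Mean of empty slice.
  ret = um.true_divide(
```

Run:
```python
from h import *
t=cv2.imread('pics/t0.png')[100:280,130:370]; s=cv2.imread('pics/s0.png')[160:310,170:460]
a=cv2.resize(t,(480,360),interpolation=3);a=cv2.resize(t,(800,600),interpolation=2)
cv2.imwrite('pics/tc.png',a)
```

```text
(no output)
```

View pics/tc.png

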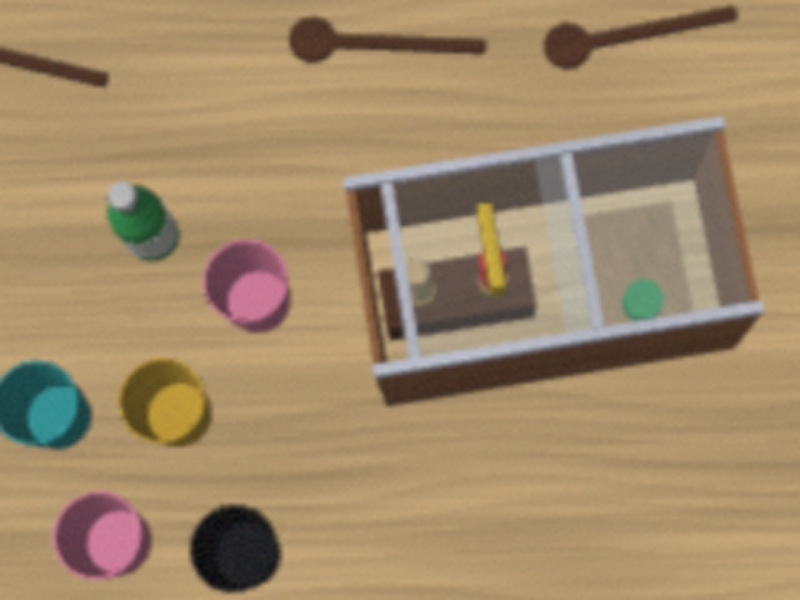

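Crop: the handle bar runs (483,205)–(500,290), the gouge's red handle is at (490,272) beneath it, the chisel at (420,280), and the pot rim centre is at about (165,400). The case is at about (600,-89) with 8° yaw, the handle at about (590.5,-32), and the pot at (478,287).

Emit:
drive_tool([
  [[0.5,-1,0.5],0.155],
  [[0.5,-1,0.5],0.155],
  [[0.5,-1,0.5],0.155],
  [[0.5,-1,0.5],0.155],
  [[0.5,-1,0.5],0.155],
  [[0.5,-1,0.5],0.155],
  [[0.5,-1,0.5],0.155],
], grip=0, newtons=15)

```text
time_s: 0.68
position: [313.3, 384.4, 507.6]
tool_rot: [[-0.99, -0.138, 0.003], [-0.138, 0.99, 0.002], [-0.004, 0.001, -1.0]]
force: [0.3, 0.3, 0.8]
finger_gap: 53.6
gripper_force: 0.0
```

Emit:
drive_tool([
  [[0.8,-1,0],0],
  [[0.8,-1,0],0],
  [[0.8,-1,0],0],
  [[0.8,-1,0],0],
  [[0.8,-1,0],0],
  [[0.8,-1,0],0],
  [[0.8,-1,0],0],
])

```text
time_s: 1.27
position: [474.8, 184.4, 504.0]
tool_rot: [[-0.991, -0.137, -0.0], [-0.137, 0.991, -0.001], [0.0, -0.001, -1.0]]
force: [-1.2, 0.6, -0.8]
finger_gap: 47.4
gripper_force: 0.0
```

Emit:
drive_tool([
  [[0.59,-1,0],0],
  [[0.59,-1,0],0],
  [[0.59,-1,0],0],
  [[0.59,-1,0],0],
  [[0.59,-1,0],0],
  [[0.59,-1,0],0],
  [[0.59,-1,0],0],
  [[0.59,-1,0],0],
  [[0.59,-1,0],0],
])

```text
time_s: 2.02
position: [589.6, -11.2, 504.3]
tool_rot: [[-0.99, -0.141, -0.001], [-0.141, 0.99, 0.001], [0.001, 0.001, -1.0]]
force: [-0.0, 0.4, -0.4]
finger_gap: 47.6
gripper_force: 0.0
```

Run:
```python
from h import *
c=cam('wrist','w1');P=cloud(c);hsv=cv2.cvtColor(c['frame'],cv2.COLOR_RGB2HSV)
o=manip.get_obs();print(o['time_s'],o['position'],o['tool_rot'][:,1],o['joints'],c['T'][:3])
m=(c['z_map']>0)&(P[...,2]>185)&(P[...,2]<225)&(hsv[...,0]>17)&(hsv[...,0]<32)&(hsv[...,1]>150)&(P[...,0]>400)
q=P[m];print(len(q))
if len(q): t=q[q[:,2]>200];print(np.median(t,0),cv2.minAreaRect(t[:,:2].astype(np.float32)),np.argwhere(m).mean(0))
```

```text
2.0667 [589.44400844 -10.80792397 504.63437892] [-1.41603418e-01  9.89923361e-01  4.59144467e-04] [-1.30394472e-01  3.56754241e-01  1.50751832e+00  3.37852078e-04
  1.27786863e+00 -1.84336953e+00] [[-1.41798316e-01  9.45566769e-01  2.92910775e-01  5.05155062e+02]
 [ 9.89894551e-01  1.35023899e-01  4.33281039e-02 -2.29624672e+01]
 [ 1.41966029e-03  2.96094633e-01 -9.55157554e-01  4.84165143e+02]]
1665
[585.93080515 -32.15252831 207.69134659] ((589.086181640625, -32.068565368652344), (79.15704345703125, 13.905345916748047), 8.021636962890625) [195.01501502 252.30570571]
```

View pics/w1.png

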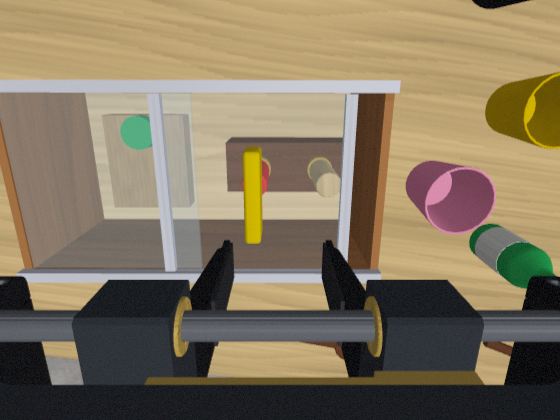

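Wrist view: the handle bar is centred at (252,195), with the gouge's red handle behind it at (262,180), the chisel at (323,178) and the pot at the right edge (540,105). The handle is at (589.3,-32.1).

Emit:
drive_tool([
  [[0,-0.1,-0.1],0],
  [[0,-0.1,-0.25],0],
  [[0,-0.1,-0.4],0],
  [[0,-0.1,-0.5],0],
  [[0,-0.1,-0.6],0],
  [[0,-0.1,-0.65],0],
  [[0,-0.1,-0.67],0],
  [[0,-0.1,-0.67],0],
  [[0,-0.1,-0.67],0],
])

```text
time_s: 2.82
position: [589.9, -31.5, 371.8]
tool_rot: [[-0.99, -0.141, 0.001], [-0.141, 0.99, -0.0], [-0.001, -0.0, -1.0]]
force: [-0.0, -0.4, -0.3]
finger_gap: 47.6
gripper_force: 0.0
```

Emit:
drive_tool([
  [[0,0,0],0],
  [[0,0,0],0],
  [[0,0,0],0],
  [[0,0,0],0],
  [[0,0,0],0],
  [[0,0,0],0],
], grip=-1)

```text
time_s: 3.32
position: [589.8, -32.1, 370.9]
tool_rot: [[-0.99, -0.141, 0.0], [-0.141, 0.99, -0.0], [-0.0, -0.0, -1.0]]
force: [-0.4, 0.4, 1.7]
finger_gap: 13.8
gripper_force: 15.0
```

Emit:
drive_tool([
  [[0.014,-0.099,0],0],
  [[0.028,-0.198,0],0],
  [[0.042,-0.297,0],0],
  [[0.056,-0.396,0],0],
  [[0.07,-0.495,0],0],
  [[0.081,-0.574,0],0],
  [[0.088,-0.624,0],0],
  [[0.092,-0.653,0],0],
  [[0.094,-0.663,0],0],
  [[0.094,-0.663,0],0],
  [[0.094,-0.663,0],0],
])

```text
time_s: 4.23
position: [608.5, -164.5, 370.9]
tool_rot: [[-0.99, -0.141, 0.0], [-0.141, 0.99, -0.001], [0.0, -0.001, -1.0]]
force: [-3.0, -4.0, 3.5]
finger_gap: 13.6
gripper_force: 15.0
```

Emit:
drive_tool([
  [[0.003,-0.02,0],0],
  [[0.003,-0.02,0],0],
  [[0.003,-0.02,0],0],
])

```text
time_s: 4.48
position: [609.1, -167.8, 370.9]
tool_rot: [[-0.99, -0.141, -0.001], [-0.141, 0.99, 0.001], [0.001, 0.001, -1.0]]
force: [-3.7, 4.2, 6.1]
finger_gap: 14.1
gripper_force: 15.0
```

Emit:
drive_tool([
  [[0.003,-0.02,0],0],
  [[0.003,-0.02,0],0],
  [[0.003,-0.02,0],0],
  [[0.003,-0.02,0],0],
])

```text
time_s: 4.82
position: [609.5, -169.0, 370.8]
tool_rot: [[-0.99, -0.142, -0.003], [-0.142, 0.99, 0.007], [0.002, 0.008, -1.0]]
force: [-6.4, 25.4, 9.9]
finger_gap: 14.2
gripper_force: 15.0
```

Emit:
drive_tool([
  [[0.003,-0.02,0],0],
  [[0.003,-0.02,0],0],
  [[0.003,-0.02,0],0],
  [[0.003,-0.02,0],0],
])

```text
time_s: 5.15
position: [610.0, -172.5, 370.8]
tool_rot: [[-0.99, -0.142, -0.004], [-0.142, 0.99, 0.008], [0.002, 0.009, -1.0]]
force: [-5.9, 29.4, 11.5]
finger_gap: 21.0
gripper_force: 15.0
```

Emit:
drive_tool([
  [[-0.003,0.02,0],0],
  [[-0.005,0.037,0],0],
  [[-0.005,0.037,0],0],
  [[-0.005,0.037,0],0],
  [[-0.005,0.037,0],0],
], grip=0)

```text
time_s: 5.57
position: [609.5, -169.5, 370.6]
tool_rot: [[-0.99, -0.141, -0.0], [-0.141, 0.99, -0.0], [0.0, -0.0, -1.0]]
force: [0.3, 0.1, -0.2]
finger_gap: 45.9
gripper_force: 0.0
```

Emit:
drive_tool([
  [[0,0,0.2],0],
  [[0,0,0.4],0],
  [[-0.03,0.2,0.65],0],
  [[-0.07,0.5,0.65],-0.1],
  [[-0.11,0.75,0.65],-0.3],
  [[-0.11,0.75,0.65],-0.5],
  [[-0.11,0.75,0.65],-0.5],
  [[-0.11,0.75,0.65],-0.5],
  [[-0.11,0.75,0.65],-0.5],
  [[-0.11,0.75,0.65],-0.5],
  [[-0.11,0.75,0.65],-0.5],
  [[-0.11,0.75,0.65],-0.5],
  [[-0.11,0.75,0.65],-0.5],
  [[-0.11,0.75,0.65],-0.5],
  [[-0.11,0.75,0.65],-0.5],
  [[-0.11,0.75,0.65],-0.5],
  [[-0.11,0.75,0.65],-0.5],
  [[-0.11,0.75,0.65],-0.5],
])

```text
time_s: 7.07
position: [587.5, -19.5, 500.7]
tool_rot: [[-0.143, 0.99, 0.0], [0.99, 0.143, -0.0], [-0.0, 0.0, -1.0]]
force: [0.6, -0.2, -1.0]
finger_gap: 48.0
gripper_force: 0.0
```

Run:
```python
from h import *
o=manip.get_obs();print(o['time_s'],o['position'],o['tool_rot'][:,1],o['force'])
cam('scene');cam('top');c=cam('wrist','w2')
for n in ('wrist','top','scene'):
    c=load(n);P=cloud(c);hsv=cv2.cvtColor(c['frame'],cv2.COLOR_RGB2HSV)
    ok=(c['z_map']>0)&(P[...,0]>480)&(P[...,0]<730)&(P[...,1]>-300)&(P[...,1]<110)
    m=ok&((hsv[...,0]<8)|(hsv[...,0]>172))&(hsv[...,1]>150)&(P[...,2]>75)&(P[...,2]<175)
    q=P[m];print(n,'red',len(q))
    if len(q)>5:
        t=q[q[:,2]>q[:,2].max()-8];print(q.max(0),q.min(0),cv2.minEnclosingCircle(t[:,:2].astype(np.float32)),np.argwhere(m).mean(0))
    m=ok&(P[...,2]>185)&(P[...,2]<225)&(hsv[...,0]>17)&(hsv[...,0]<32)&(hsv[...,1]>150)
    q=P[m];t=q[q[:,2]>200]
    if len(t)>5:print('handle',cv2.minAreaRect(t[:,:2].astype(np.float32)))
```

```text
7.0667 [587.47366743 -19.49823176 500.68893988] [9.89713479e-01 1.43063719e-01 4.59852142e-05] [ 0.6381348  -0.18248745 -0.98397199]
wrist red 845
[602.68361965 -20.6699946  159.80658891] [576.90500849 -44.50435816  86.30158259] ((589.624755859375, -33.44603729248047), 12.740546226501465) [194.83786982 278.39053254]
handle ((608.1463012695312, -166.38734436035156), (79.14482879638672, 14.348367691040039), 7.23234224319458)
top red 0
handle ((609.7246704101562, -166.19198608398438), (75.66986083984375, 10.969311714172363), 7.28311014175415)
scene red 195
[604.43077327 -21.55934593 161.30271303] [577.58395984 -47.77030002  83.88479589] ((589.5504760742188, -33.312503814697266), 14.864471435546875) [219.44102564 269.50769231]
handle ((611.748046875, -166.28504943847656), (75.77058410644531, 11.892690658569336), 7.844188690185547)
```

View pics/w2.png

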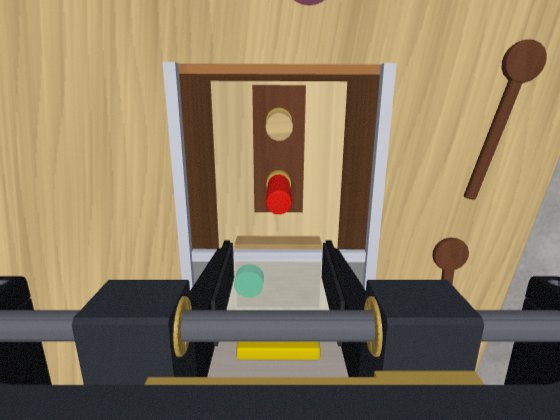

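Wrist view: the window is open, with the gouge top at (279,200) clear of the window edge (y≈255) and the chisel at (279,125). The gouge axis is at (589.5,-33.4) with its top at 159, and the wrist and scene views agree. Descending.

Emit:
drive_tool([
  [[0.01,-0.07,-0.1],0],
  [[0.01,-0.07,-0.25],0],
  [[0.01,-0.07,-0.4],0],
  [[0.01,-0.07,-0.5],0],
  [[0.01,-0.07,-0.6],0],
  [[0.01,-0.07,-0.7],0],
  [[0.01,-0.07,-0.8],0],
  [[0.01,-0.07,-0.88],0],
  [[0.01,-0.07,-0.93],0],
  [[0.01,-0.07,-0.96],0],
  [[0.01,-0.07,-0.96],0],
  [[0.01,-0.07,-0.96],0],
])

```text
time_s: 8.22
position: [589.6, -33.2, 309.2]
tool_rot: [[-0.141, 0.99, 0.001], [0.99, 0.141, -0.0], [-0.0, 0.001, -1.0]]
force: [-0.5, 0.1, -0.4]
finger_gap: 47.4
gripper_force: 0.0
```

Emit:
drive_tool([
  [[0,0,0],0],
  [[0,0,0],0],
  [[0,0,0],0],
  [[0,0,0],0],
  [[0,0,0],0],
  [[0,0,0],0],
], grip=-1, newtons=25)

```text
time_s: 8.72
position: [589.5, -33.2, 309.2]
tool_rot: [[-0.141, 0.99, 0.001], [0.99, 0.141, -0.0], [-0.0, 0.001, -1.0]]
force: [0.5, 0.3, 4.4]
finger_gap: 25.5
gripper_force: 25.0
```

Emit:
drive_tool([
  [[0,0,0.05],0],
  [[0,0,0.12],0],
  [[0,0,0.2],0],
  [[0,0,0.3],0],
  [[0,0,0.42],0],
  [[0,0,0.55],0],
  [[0,0,0.68],0],
  [[0,0,0.8],0],
  [[0,0,0.9],0],
  [[0,0,0.97],0],
  [[0,0,1],0],
  [[0,0,1],0],
])

```text
time_s: 9.72
position: [589.1, -33.1, 510.2]
tool_rot: [[-0.141, 0.99, 0.002], [0.99, 0.141, -0.0], [-0.001, 0.002, -1.0]]
force: [-0.8, 0.4, -1.8]
finger_gap: 25.3
gripper_force: 25.0
```

Emit:
drive_tool([
  [[-0.02,0.08,0],0],
  [[-0.06,0.2,0],0],
  [[-0.1,0.35,0],0],
  [[-0.15,0.5,0],0],
  [[-0.2,0.65,0],0],
  [[-0.24,0.8,0],0],
  [[-0.27,0.9,0],0],
  [[-0.29,0.97,0],0],
  [[-0.3,1,0],0],
  [[-0.3,1,0],0],
  [[-0.3,1,0],0],
])

```text
time_s: 10.63
position: [529.6, 166.5, 508.1]
tool_rot: [[-0.141, 0.99, -0.001], [0.99, 0.141, -0.0], [-0.0, -0.001, -1.0]]
force: [-1.4, 0.0, -1.1]
finger_gap: 26.0
gripper_force: 25.0
```

Run:
```python
from h import *
o=manip.get_obs();print(o['time_s'],o['position'],o['tool_rot'][:,1],o['force'],o['finger_gap'])
cam('scene','s3');cam('top');cam('wrist')
for n in ('top','scene','wrist'):
    c=load(n);P=cloud(c);hsv=cv2.cvtColor(c['frame'],cv2.COLOR_RGB2HSV)
    ok=(c['z_map']>0)
    m=ok&(hsv[...,0]>17)&(hsv[...,0]<32)&(hsv[...,1]>140)&(P[...,1]>210)&(P[...,1]<345)&(P[...,0]>400)&(P[...,0]<560)&(P[...,2]>82)&(P[...,2]<97)
    q=P[m];print(n,len(q))
    if len(q)>20:
        A=np.c_[2*q[:,:2],np.ones(len(q))];s=np.linalg.lstsq(A,(q[:,:2]**2).sum(1),rcond=None)[0];print('lsq',s[:2],np.sqrt(s[2]+s[:2]@s[:2]),cv2.minEnclosingCircle(q[:,:2].astype(np.float32)))
    x,y=o['position'][:2]
    m=ok&(P[...,2]>150)&(P[...,2]<330)&(abs(P[...,0]-x)<25)&(abs(P[...,1]-y)<25)
    for lo,hi in((190,215),(215,235),(235,265),(265,300),(300,320)):
        q=P[m&(P[...,2]>lo)&(P[...,2]<hi)]
        if len(q)>3:print(lo,len(q),q.mean(0),q[:,2].min())
```

```text
10.6333 [529.5622349  166.51870947 508.13718673] [ 9.90007220e-01  1.41013330e-01 -9.72379141e-04] [-1.40338221  0.01230366 -1.14225897] 25.99993427393606
top 0
scene 143
lsq [478.03568625 285.83370031] 39.78506782156558 ((477.6643371582031, 285.55279541015625), 43.09493637084961)
215 21 [532.19842433 165.53123674 224.97198815] 215.64661686390718
235 25 [532.48249059 165.04140832 247.17465859] 236.57186342357272
265 103 [537.60826537 166.27408742 283.64163218] 268.98169491534543
300 41 [539.27326709 166.54167552 307.66713193] 300.07054682607145
wrist 1008
lsq [476.82468154 287.34250162] 39.58681276663288 ((476.6065979003906, 287.6138000488281), 41.66106033325195)
215 92 [528.73721087 169.21853615 225.25307011] 215.03216523989005
235 11 [528.84916682 169.89099536 236.95784175] 235.24616102279586
265 847 [527.74195718 175.33439496 284.19713271] 268.4546919314529
300 626 [527.68853888 175.47206184 310.99079972] 300.052085205386
```

View pics/s3.png

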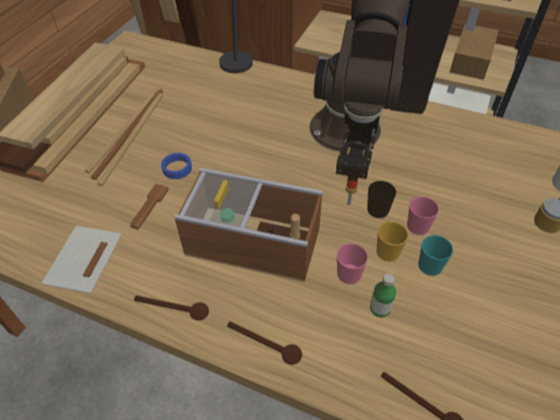

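Scene view: the gouge hangs vertical in the gripper at (351,187), the chisel is still in the rack at (296,225), and the yellow pot is at (391,242). The tip is about 294 mm below the TCP and the pot centre is about (477.3,287).

Emit:
drive_tool([
  [[-0.04,0.1,0],0],
  [[-0.1,0.25,0],0],
  [[-0.18,0.42,0],0],
  [[-0.24,0.55,0],0],
  [[-0.26,0.6,0],0],
  [[-0.26,0.6,0],0],
  [[-0.26,0.6,-0.08],0],
  [[-0.26,0.6,-0.2],0],
  [[-0.26,0.6,-0.32],0],
  [[-0.26,0.6,-0.42],0],
  [[-0.26,0.6,-0.48],0],
  [[-0.26,0.6,-0.5],0],
  [[-0.26,0.6,-0.5],0],
])

```text
time_s: 11.87
position: [478.2, 285.8, 408.0]
tool_rot: [[-0.139, 0.99, -0.001], [0.99, 0.139, -0.001], [-0.001, -0.001, -1.0]]
force: [-0.0, 0.4, -1.1]
finger_gap: 26.0
gripper_force: 25.0
```

Run:
```python
from h import *
o=manip.get_obs();print(o['time_s'],o['position'],o['force'])
cam('scene');cam('wrist','w4')
for n in ('scene','wrist'):
    c=load(n);P=cloud(c);hsv=cv2.cvtColor(c['frame'],cv2.COLOR_RGB2HSV);ok=(c['z_map']>0)
    m=ok&(hsv[...,0]>17)&(hsv[...,0]<32)&(hsv[...,1]>140)&(P[...,1]>210)&(P[...,1]<345)&(P[...,0]>400)&(P[...,0]<560)&(P[...,2]>84)&(P[...,2]<97)
    q=P[m];print(n,len(q),cv2.minEnclosingCircle(q[:,:2].astype(np.float32)))
    x,y=o['position'][:2]
    m=ok&(abs(P[...,0]-x)<25)&(abs(P[...,1]-y)<25)
    for lo,hi in((100,115),(115,145),(165,185)):
        q=P[m&(P[...,2]>lo)&(P[...,2]<hi)]
        if len(q)>3:print(lo,len(q),q.mean(0),q[:,2].min())
```

```text
11.8667 [478.17035877 285.79143805 407.99452324] [-0.03464382  0.3595003  -1.05503875]
scene 115 ((478.2587585449219, 285.0074462890625), 42.661643981933594)
115 28 [480.21273505 283.33210376 128.56364741] 115.51657071743875
165 52 [486.11674436 284.11664405 177.03382885] 167.43822724333074
wrist 965 ((476.59466552734375, 287.5953674316406), 41.83386993408203)
115 105 [477.25132303 289.34099692 126.60760532] 115.2065516538583
165 499 [476.33424381 295.39361251 178.91935126] 168.79840192711083
```

View pics/w4.png

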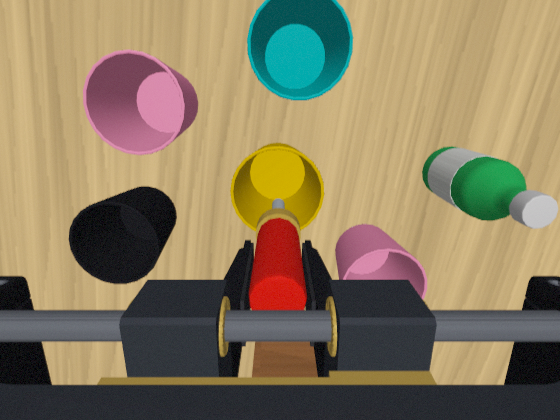

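Wrist view: the gouge is lined up over the yellow pot (rim centred near (277,190)), and the neighbouring things are clear. Lowering.

Emit:
drive_tool([
  [[-0.004,0.004,-0.08],0],
  [[-0.004,0.004,-0.18],0],
  [[-0.004,0.004,-0.28],0],
  [[-0.004,0.004,-0.37],0],
  [[-0.004,0.004,-0.44],0],
  [[-0.004,0.004,-0.49],0],
  [[-0.004,0.004,-0.51],0],
  [[-0.004,0.004,-0.52],0],
  [[-0.004,0.004,-0.52],0],
  [[-0.004,0.004,-0.52],0],
])

```text
time_s: 12.8
position: [476.8, 287.7, 305.6]
tool_rot: [[-0.141, 0.99, 0.001], [0.99, 0.141, 0.001], [0.0, 0.001, -1.0]]
force: [-0.3, -0.5, -0.6]
finger_gap: 25.4
gripper_force: 25.0
```

Emit:
drive_tool([
  [[0,0,-0.005],0],
  [[0,0,-0.01],0],
  [[0,0,-0.01],0],
])

```text
time_s: 13.05
position: [476.6, 287.6, 303.0]
tool_rot: [[-0.141, 0.99, 0.0], [0.99, 0.141, 0.0], [0.0, 0.0, -1.0]]
force: [0.2, -0.8, -2.3]
finger_gap: 25.6
gripper_force: 25.0
```

Emit:
drive_tool([
  [[0,0,-0.005],0],
  [[0,0,-0.01],0],
  [[0,0,-0.01],0],
  [[0,0,-0.01],0],
])

```text
time_s: 13.38
position: [476.6, 287.6, 300.7]
tool_rot: [[-0.141, 0.99, -0.0], [0.99, 0.141, -0.0], [-0.0, -0.0, -1.0]]
force: [0.7, 0.2, -1.3]
finger_gap: 25.9
gripper_force: 25.0
```

Emit:
drive_tool([
  [[0,0,-0.005],0],
  [[0,0,-0.008],0],
  [[0,0,-0.008],0],
  [[0,0,-0.008],0],
])

```text
time_s: 13.72
position: [476.6, 287.6, 299.1]
tool_rot: [[-0.141, 0.99, -0.0], [0.99, 0.141, -0.0], [-0.0, -0.0, -1.0]]
force: [-0.0, -0.1, -1.8]
finger_gap: 25.4
gripper_force: 25.0
```

Not yet in contact, so I'll lower in 1 mm steps.

Emit:
drive_tool([
  [[0,0,-0.005],0],
  [[0,0,-0.005],0],
  [[0,0,-0.005],0],
])

```text
time_s: 13.97
position: [476.6, 287.6, 298.2]
tool_rot: [[-0.141, 0.99, 0.0], [0.99, 0.141, 0.0], [0.0, 0.0, -1.0]]
force: [0.5, 0.0, -1.3]
finger_gap: 25.4
gripper_force: 25.0
```

Emit:
drive_tool([
  [[0,0,-0.005],0],
  [[0,0,-0.005],0],
  [[0,0,-0.005],0],
])

```text
time_s: 14.22
position: [476.7, 287.7, 298.1]
tool_rot: [[-0.141, 0.99, 0.001], [0.99, 0.141, 0.001], [0.0, 0.001, -1.0]]
force: [-2.0, -1.1, 8.5]
finger_gap: 25.9
gripper_force: 25.0
```

Floor contact. I'll release in two stages.

Emit:
drive_tool([
  [[0,0,0],0],
  [[0,0,0],0],
  [[0,0,0],0],
  [[0,0,0],0],
], grip=-0.35)

```text
time_s: 14.55
position: [476.6, 287.6, 297.0]
tool_rot: [[-0.141, 0.99, -0.0], [0.99, 0.141, -0.0], [-0.0, -0.0, -1.0]]
force: [0.5, 0.9, -0.1]
finger_gap: 30.6
gripper_force: 0.0
```

Emit:
drive_tool([
  [[0,0,0],0],
  [[0,0,0],0],
  [[0,0,0],0],
  [[0,0,0],0],
  [[0,0,0],0],
  [[0,0,0],0],
], grip=0.5)

```text
time_s: 15.05
position: [476.6, 287.6, 297.1]
tool_rot: [[-0.141, 0.99, 0.0], [0.99, 0.141, -0.0], [-0.0, 0.0, -1.0]]
force: [0.4, 0.1, -0.1]
finger_gap: 65.5
gripper_force: 0.0
```

Run:
```python
from h import *
o=manip.get_obs();print(o['time_s'],o['position'],o['force'],o['finger_gap'])
cam('scene');c=cam('wrist','w5')
for n in ('scene','wrist'):
    c=load(n);P=cloud(c);hsv=cv2.cvtColor(c['frame'],cv2.COLOR_RGB2HSV);ok=(c['z_map']>0)
    m=ok&((hsv[...,0]<8)|(hsv[...,0]>172))&(hsv[...,1]>150)&(P[...,2]>60)&(P[...,2]<175)&(P[...,1]>230)&(P[...,1]<340)&(P[...,0]>410)&(P[...,0]<550)
    q=P[m];print(n,len(q))
    for lo in (85,100,115,130,145):
        t=q[(q[:,2]>lo)&(q[:,2]<lo+15)]
        if len(t)>3:print(lo,len(t),t.mean(0),t[:,2].max())
```

```text
15.05 [476.63258939 287.58792281 297.1448345 ] [ 0.41906525  0.05313713 -0.10129855] 65.4717851517003
scene 4
wrist 4256
85 393 [474.63455602 297.38151038  92.75489148] 99.97972482940514
100 494 [474.67694671 297.35578091 107.89090414] 114.99765734936975
115 628 [474.72968152 297.36133823 122.84229783] 129.99346381659484
130 889 [474.59056887 297.05616442 138.30975545] 144.97879798026227
145 1608 [475.74374535 291.22875811 146.58507294] 148.95444439094405
```

View pics/w5.png

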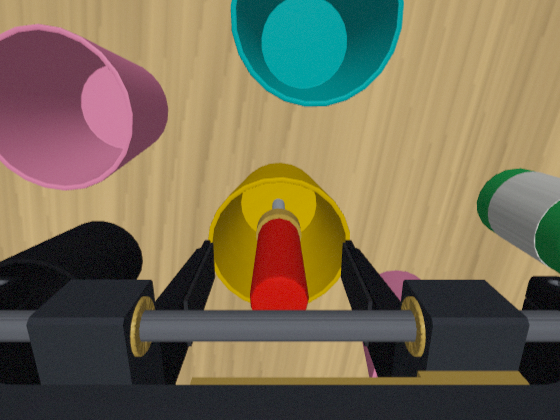

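Wrist view: the gouge stands upright and free in the yellow pot, handle at (278,265) and tip at (278,204). Now I'll back off upwards and go to the window handle at about (608.5,-166.3).

Emit:
drive_tool([
  [[0,0,0.04],0],
  [[0,0,0.1],0],
  [[0,0,0.2],0],
  [[0,0,0.32],0],
  [[0,0,0.45],0],
  [[0,0,0.6],0],
  [[0,0,0.78],0],
  [[0,0,0.92],0],
  [[0,0,1],0],
  [[0,0,1],0],
])

```text
time_s: 15.98
position: [476.2, 287.5, 501.6]
tool_rot: [[-0.141, 0.99, 0.006], [0.99, 0.141, 0.003], [0.002, 0.006, -1.0]]
force: [0.3, -0.5, 0.2]
finger_gap: 71.0
gripper_force: 0.0
```

Emit:
drive_tool([
  [[0.33,-1,0],0.25],
  [[0.33,-1,0],0.25],
  [[0.33,-1,0],0.25],
  [[0.33,-1,0],0.25],
  [[0.33,-1,0],0.25],
  [[0.33,-1,0],0.25],
  [[0.33,-1,0],0.25],
  [[0.33,-1,0],0.25],
], grip=0)

```text
time_s: 16.65
position: [542.8, 86.3, 496.5]
tool_rot: [[-0.801, 0.599, -0.001], [0.599, 0.801, 0.0], [0.001, -0.001, -1.0]]
force: [0.6, 0.4, -0.3]
finger_gap: 47.6
gripper_force: 0.0
```

Emit:
drive_tool([
  [[0.33,-1,0],0.25],
  [[0.33,-1,0],0.25],
  [[0.33,-1,0],0.25],
  [[0.33,-1,0],0.25],
  [[0.33,-1,0],0.25],
  [[0.33,-1,0],0.25],
  [[0.33,-1,0],0.25],
  [[0.33,-1,0],0.25],
])

```text
time_s: 17.32
position: [608.8, -112.7, 496.3]
tool_rot: [[-0.99, -0.14, -0.001], [-0.14, 0.99, 0.001], [0.001, 0.001, -1.0]]
force: [0.3, 0.4, -0.7]
finger_gap: 47.2
gripper_force: 0.0
```

Emit:
drive_tool([
  [[0,-0.27,0],0],
  [[0,-0.27,0],0],
  [[0,-0.27,0],0],
  [[0,-0.27,0],0],
  [[0,-0.27,0],0],
])

```text
time_s: 17.73
position: [608.6, -165.2, 497.2]
tool_rot: [[-0.99, -0.14, -0.0], [-0.14, 0.99, 0.0], [0.0, 0.0, -1.0]]
force: [0.2, 0.4, 0.8]
finger_gap: 47.6
gripper_force: 0.0
```

Run:
```python
from h import *
o=manip.get_obs();print(o['time_s'],o['position'],o['tool_rot'][:,1],o['force'],o['finger_gap'])
c=cam('wrist');cam('scene')
for n in ('wrist','scene'):
    c=load(n);P=cloud(c);hsv=cv2.cvtColor(c['frame'],cv2.COLOR_RGB2HSV);ok=c['z_map']>0
    m=ok&(P[...,2]>200)&(P[...,2]<215)&(hsv[...,0]>17)&(hsv[...,0]<32)&(hsv[...,1]>150)&(P[...,1]<0)&(P[...,1]>-300)&(P[...,0]>500)
    if m.sum()>5:print(n,cv2.minAreaRect(P[m][:,:2].astype(np.float32)))
    m=ok&((hsv[...,0]<8)|(hsv[...,0]>172))&(hsv[...,1]>150)&(P[...,2]>60)&(P[...,2]<175)&(P[...,1]>230)&(P[...,1]<340)&(P[...,0]>410)&(P[...,0]<550)
    if m.sum()>5:print(P[m].mean(0),P[m].max(0))
```

```text
17.7333 [ 608.57600945 -165.1988148   497.18324459] [-1.39521515e-01  9.90218915e-01  4.96232822e-04] [0.16080234 0.44644563 0.84291596] 47.59834530404901
wrist ((607.7062377929688, -167.31057739257812), (78.3305435180664, 13.51753044128418), 7.598699569702148)
scene ((610.8209838867188, -165.74432373046875), (73.48741149902344, 12.63563346862793), 9.160435676574707)
[483.9944756  287.05499036 119.46456943] [492.34239944 297.95506452 152.26809878]
```

Emit:
drive_tool([
  [[0,-0.005,-0.1],0],
  [[0,-0.005,-0.25],0],
  [[0,-0.005,-0.4],0],
  [[0,-0.005,-0.5],0],
  [[0,-0.005,-0.58],0],
  [[0,-0.005,-0.62],0],
  [[0,-0.005,-0.63],0],
  [[0,-0.005,-0.63],0],
  [[0,-0.005,-0.63],0],
])

```text
time_s: 18.58
position: [608.8, -167.2, 372.3]
tool_rot: [[-0.99, -0.141, 0.001], [-0.141, 0.99, -0.0], [-0.001, -0.001, -1.0]]
force: [0.6, 0.5, 0.7]
finger_gap: 47.2
gripper_force: 0.0
```

Emit:
drive_tool([
  [[0,0,0],0],
  [[0,0,0],0],
  [[0,0,0],0],
  [[0,0,0],0],
  [[0,0,0],0],
  [[0,0,0],0],
], grip=-1, newtons=20)

```text
time_s: 19.08
position: [608.6, -167.4, 371.3]
tool_rot: [[-0.99, -0.141, 0.0], [-0.141, 0.99, -0.0], [-0.0, -0.0, -1.0]]
force: [0.2, 1.1, 1.0]
finger_gap: 14.0
gripper_force: 20.0
```

Emit:
drive_tool([
  [[-0.014,0.099,0],0],
  [[-0.028,0.198,0],0],
  [[-0.042,0.297,0],0],
  [[-0.056,0.396,0],0],
  [[-0.07,0.495,0],0],
  [[-0.085,0.594,0],0],
  [[-0.098,0.69,0],0],
  [[-0.106,0.75,0],0],
  [[-0.111,0.78,0],0],
  [[-0.113,0.792,0],0],
  [[-0.113,0.792,0],0],
  [[-0.113,0.792,0],0],
])

```text
time_s: 20.08
position: [586.2, -9.2, 371.3]
tool_rot: [[-0.99, -0.14, 0.001], [-0.14, 0.99, 0.001], [-0.001, 0.001, -1.0]]
force: [3.5, 2.3, 1.1]
finger_gap: 13.7
gripper_force: 20.0
```

Emit:
drive_tool([
  [[-0.003,0.02,0],0],
  [[-0.003,0.02,0],0],
  [[-0.003,0.02,0],0],
  [[-0.003,0.02,0],0],
])

```text
time_s: 20.42
position: [585.6, -5.3, 371.3]
tool_rot: [[-0.99, -0.14, 0.001], [-0.14, 0.99, 0.0], [-0.001, -0.0, -1.0]]
force: [5.7, -0.8, 0.4]
finger_gap: 13.7
gripper_force: 20.0
```

Emit:
drive_tool([
  [[-0.002,0.015,0],0],
  [[-0.002,0.015,0],0],
  [[-0.002,0.015,0],0],
  [[-0.002,0.015,0],0],
])

```text
time_s: 20.75
position: [585.4, -3.6, 371.3]
tool_rot: [[-0.99, -0.14, 0.001], [-0.14, 0.99, -0.003], [-0.001, -0.003, -1.0]]
force: [6.2, -13.9, -0.7]
finger_gap: 13.9
gripper_force: 20.0
```

Emit:
drive_tool([
  [[-0.001,0.01,0],0],
  [[-0.001,0.01,0],0],
  [[-0.001,0.01,0],0],
  [[-0.001,0.01,0],0],
])

```text
time_s: 21.08
position: [585.3, -2.9, 371.3]
tool_rot: [[-0.99, -0.14, 0.002], [-0.14, 0.99, -0.006], [-0.001, -0.006, -1.0]]
force: [5.4, -25.7, -4.1]
finger_gap: 14.0
gripper_force: 20.0
```

At the stop. Relax, release and withdraw upwards.

Emit:
drive_tool([
  [[0.001,-0.008,0],0],
  [[0.001,-0.008,0],0],
  [[0.001,-0.008,0],0],
  [[0.001,-0.008,0],0],
  [[0.001,-0.008,0],0],
], grip=0)

```text
time_s: 21.5
position: [584.9, -1.3, 371.1]
tool_rot: [[-0.99, -0.141, -0.001], [-0.141, 0.99, 0.0], [0.001, 0.0, -1.0]]
force: [-0.4, 0.0, -0.3]
finger_gap: 41.6
gripper_force: 0.0
```

Emit:
drive_tool([
  [[0,0,0.1],0],
  [[0,0,0.25],0],
  [[0,0,0.45],0],
  [[0,0,0.6],0],
  [[0,-0.2,0.9],0],
  [[0,-0.4,0.9],0],
  [[0,-0.4,0.9],0],
  [[0,-0.4,0.9],0],
  [[0,-0.4,0.9],0],
  [[0,-0.4,0.9],0],
])

```text
time_s: 22.33
position: [585.0, -81.0, 550.5]
tool_rot: [[-0.99, -0.141, -0.001], [-0.141, 0.99, 0.001], [0.001, 0.001, -1.0]]
force: [0.8, -0.0, 0.4]
finger_gap: 47.2
gripper_force: 0.0
```

Run:
```python
from h import *
o=manip.get_obs();print(o['time_s'],o['position'],o['force'],o['finger_gap'])
cam('wrist');cam('scene','s6')
for n in ('wrist','scene'):
    c=load(n);P=cloud(c);hsv=cv2.cvtColor(c['frame'],cv2.COLOR_RGB2HSV);ok=c['z_map']>0
    m=ok&(P[...,2]>200)&(P[...,2]<215)&(hsv[...,0]>17)&(hsv[...,0]<32)&(hsv[...,1]>150)&(P[...,1]<100)&(P[...,1]>-300)&(P[...,0]>500)
    if m.sum()>5:print(n,cv2.minAreaRect(P[m][:,:2].astype(np.float32)))
    m=ok&((hsv[...,0]<8)|(hsv[...,0]>172))&(hsv[...,1]>150)&(P[...,2]>60)&(P[...,2]<175)&(P[...,1]>230)&(P[...,1]<340)&(P[...,0]>410)&(P[...,0]<550)
    if m.sum()>5:print(P[m].mean(0),P[m].max(0))
```

```text
22.3333 [584.96026439 -80.97929382 550.45358722] [ 0.76271475 -0.0300369   0.4450672 ] 47.15817185252177
wrist ((585.0786743164062, -3.8170652389526367), (79.18101501464844, 14.39920425415039), 8.02908992767334)
scene ((586.956787109375, -4.2213592529296875), (78.20439910888672, 13.114070892333984), 7.41794490814209)
[484.1679689  286.97836105 119.19173654] [491.93638858 297.91481841 150.62161286]
```

View pics/s6.png

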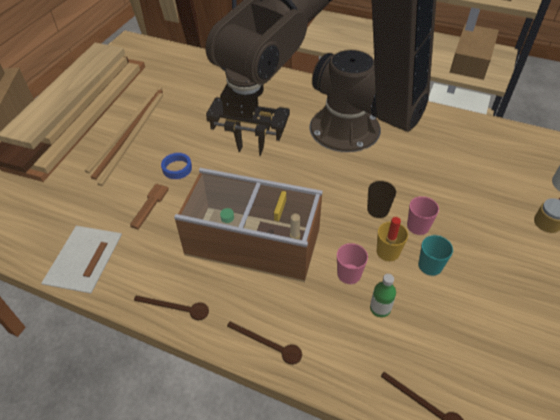

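Scene view: the gouge stands in the yellow pot at (393,232), the window is shut with its handle at (280,205), the chisel is in the rack at (296,225), and nothing else has moved. The handle travelled about 165 mm.

```bash
python3 -c "
from bench import manip
print(manip.finish_job())"
```

```text
the job is handed in; nothing more can be done
None
```

The job is handed in after about 22 s of robot time: the gouge stands upright in the yellow pot, the window is fully shut again, the chisel is still in its rack, and nothing else on the bench appeared to have moved in the last camera view.

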